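Turner under the shortbread, into the cane basket

ROBOT

A 7-joint arm with a two-finger parallel gripper is mounted at the origin on the work surface. World frame = base frame: x ahead of the robot, y to its left, z up, the work surface at z = 0. Lengths are in m, angles in rad, forces in N, time in s.
With the tool pointing down it reaches from about 0.4 to 0.85 m from the base axis. Payload 10.4 kg.
Tool frame: the origin (TCP) lies between the finger pads; the fingertips stand manip.tip_extent ahead of it and the grasp point (between the pads) lies 6 mm ahead of it (manip.tip_extent is the distance from the TCP to the fingertips, in m); z points along the fingers, y is the line along which they close (so a half turn about z gives the same grasp; the last joint's range is limited). The gripper opens to 85 mm and grips with 20 to 120 N. Pads are 22 mm wide; open, the fingers measure 114 mm over their backs; the gripper's body (76 mm by 85 mm) begins 54 mm behind the grasp point. The pads swing forward as they close: fully open they stand 13 mm farther back than shut.
Start: joints at [1.144, 0.332, -0.065, 1.46, 0.022, 1.35, -0.088], TCP at [0.246, -0.575, 0.256] pointing down, gripper open.
Joint ranges: [-2.6, 2.6], [-0.5, 2.12], [-1.47, 1.34], [0.16, 2.42], [-1.27, 4.41], [0.06, 2.06], [-2.6, 2.6]. Speed limits (rad/s): [2.22, 2.22, 2.79, 2.79, 3.14, 3.14, 3.14].

INTERFACE

Orientations are given as a unit quaternion [x, y, z, w].
In Python, from workcell import get_obs, optics, workorder, manip gives the robot as it stands.
- The arm moves only by the tool jog_arm, never from a script. Its argument "increments" is a list of rows, each a list of 7 numbers: the shift along the tool's x, y, z in m, then the turn, a rotation vector about the tool's x, y, z in rad, then the opening, from -1 (shut) to 1 (fully open). A call has 1 to 5 rows; each row is the pose to reach, as a shift and turn from the pose commanded when the call began, along the tool's axes at that moment; what a row does not reach only later rows make up. A row lasts 1/12 s, in which the tool goes at most 41.7 mm and 7.16 degrees, less where a joint would pass 70% of its speed; a pose out of reach is approached as far as the arm can. A call with a gripper value outside its range is refused whole. The fingers move at their own pace and stop on an object; "grip_force" is the grip in N (left out, the last holds). Time passes only in rows, so rows that repeat a pose let the fingers close. It gives the time, the measured TCP pose, the force, the opening and the grip force at its end, in the units of the state.
- get_obs(): the state, without advancing time (a new reading comes with each control period).
- optics.camera(name): name is "scene" or "side" or "wrist"; returns a dict with "color" (420x560x3 uint8, red, green, blue), "depth" (420x560 float32, m along the optical axis (not along the pixel's ray), 0 where there is no reading), "K" (3x3 intrinsics, pixels), "k1" (the pictures are not rectified: a ray, as slopes to the right and down, at radius r is drawn at 1 + k1 r^2 times it, then the intrinsics apply), "R" (3x3) and "t" (3): a world point X has camera coordinates R X + t. Camera axes: x right, y down, z forward; pixel columns grow to the right and rows downward; lengths in m; the calibration is good to about 2 mm. A picture is of the moment at which its call begins.
- workorder.hand_in(): hands the job in; it is judged then, once.
The state is a dict: "clock": time; "joint_pos": joint angles; "joint_velocities": joint speeds; "tau": joint torques, N m; "position": TCP position; "ee_rot": TCP orientation; "ft_force": force on the tool from outside, world axes, zero at the start; "torque": the same for the moment, N m; "grip_width": opening from 0.0 (shut) to 1.0 (fully open); "grasp_force": force on a finger pad.
Only numpy, scipy, OpenCV 4.12 (cv2) and the standard library are available. Lean on these libraries where they do the work, as an engineer would, in place of code of your own. Each camera call takes 0.05 s, during which the arm holds its last target. There are 200 camera calls.

TASK

Pick up the steel turner by its wooden handle, slide its blade under the big round shortbread on the marble slab and lift the shortbread off the slab on the blade; never touch it with the gripper, fling it or drop it. Over the empty cane basket tip the turner well down (more than 20 degrees), so that the shortbread's front edge comes to rest on the basket's bottom while the blade still carries it, then draw the blade away so that it ends lying flat, right way up, inside the basket. Finally lay the turner back on the slab with its blade flat on the marble, well away from the slab's edges, and let go; leave the ramekin where it stands.

Things in the scene. Friction and masses are not known exactly. Their poses are not given: they have to be found in the camera images.
- slab: fixed white marble pastry slab, 360 mm (its x) by 420 mm (its y), 20 mm thick, flat top at z = 20 mm; origin under its centre. Along its far (+x) edge runs an upstanding marble lip 15 mm thick, full width, whose inner face is at x = +165 mm and whose top is at z = 38 mm (18 mm above the slab's top): a stop to push against
- turner: loose steel turner, 220 mm long, 180 g. Origin: centre of the underside of its flat blade, 110 (x) by 85 (y) by 2 mm; x points to the front edge (x = +55), z up. An 8 mm round neck rises from x -51, z 5 to x -78, z 42; the dark wooden handle is a level bar, x -75 to -165, 18 wide in y, 16 high, axis at z = 42 mm. Starts with its blade flat on the slab; centre of mass 17 mm behind the origin
- turner_grip (a point): point on the axis of the turner's handle, at (-105, 0, 42) mm in the turner's frame: a good place to grip, across y
- turner_tip (a point): middle of the front edge of the turner's blade, at its underside
- shortbread: loose, rigid, round golden-brown shortbread biscuit, 100 mm across, 12 mm thick, about 90 g; origin: centre of its underside, z up. The edge of its underside is bevelled: the flat underside is only 72 mm across and the bevel rises 6 mm to the full width, so a thin blade can go under it. It starts flat on the slab, some way before the lip
- basket: the empty one of the two round cane baskets, fixed on the counter at the left or right of the slab; origin: centre of its underside. Bottom 6 mm thick (inside floor at z = 6 mm), inner floor about 200 mm across, wall about 6 mm thick flaring slightly to 232 mm across outside at the rim; rim top at z = 50 mm
- basket_full: the other cane basket, same size, with three bread rolls in it (up to 57 mm high), fixed; not used
- ramekin: loose white ceramic ramekin, 72 mm across, 45 mm high, standing on the slab near the middle of the lip; origin under its centre; leave alone
Things that resemble listed ones, but are neither listed nor needed, are in the scene too. What is shaped like the turner but yellow is not meant.

How it is judged:
On the way, in this order (a step that is already met when the one before it is completed fails the run):
1. the shortbread is lifted on the blade, at least 40 mm clear of the slab, not steeply tilted, touching nothing but the turner (z of shortbread in the frame of slab above 0.06 m and contact force between shortbread and turner above 0.2 N and contact force between shortbread and slab below 0.05 N and angle between shortbread's own z axis and vertical below 0.4 rad), for 0.3 s.
2. inside the empty basket, with the turner tipped more than 20 degrees, the shortbread bears on the basket while the blade still carries it (angle between turner's own z axis and vertical above 0.35 rad and angle between shortbread's own z axis and vertical above 0.2 rad and contact force between shortbread and turner above 0.05 N and contact force between shortbread and basket above 0.05 N and z of shortbread in the frame of basket below 0.055 m and horizontal distance between shortbread and basket below 0.075 m), for 0.1 s.
At the end, for the whole second after the job is handed in: Shortbread flat (0.1 rad), right way up, at rest on the empty basket's floor (origin 2-11 mm above its underside, within 56 mm of its centre); turner off it, at rest, blade flat (0.08 rad) on the slab (origin 15-25 mm above its underside, within 160 mm in x and 190 mm in y of its centre) (z of shortbread in the frame of basket between 0.002 and 0.011 m and angle between shortbread's own z axis and vertical below 0.1 rad and horizontal distance between shortbread and basket below 0.056 m and linear speed of each of shortbread, turner below 0.02 m/s and z of turner in the frame of slab between 0.015 and 0.025 m and angle between turner's own z axis and vertical below 0.08 rad and x of turner in the frame of slab between -0.16 and 0.16 m and y of turner in the frame of slab between -0.19 and 0.19 m and contact force between shortbread and turner below 0.02 N); the robot touches nothing.
It fails at once if the gripper or arm touches the shortbread (contact force between any of the fingers, the arm and shortbread above 0.3 N).
It fails at once if the shortbread is flung or dropped (faster than 0.8 m/s) (linear speed of shortbread above 0.8 m/s).
It fails at once if the shortbread is tipped beyond 70 degrees (angle between shortbread's own z axis and vertical above 1.22 rad).
It fails at once if the ramekin is moved more than 30 mm (distance of ramekin from where it was at the start of the episode above 0.03 m).
It also fails if it takes over 69 s, if anything falls off the work surface, if the arm or the gripper's body presses on something with over 40 N, if the wrist force passes 120 N, or if a joint passes its speed limit or range.

## Working session

There is one attempt and no reset: what is moved stays moved. The work goes in short steps, Python scripts to look and compute and a tool call to move; the robot and the scene stay as the last step left them, time stands still between calls to the robot, and variables do not carry over. Pictures are saved under pics/ and viewed, at most 10 in all, crops included, and the job is handed in when it is done.

Besides the shell and the picture viewer there is one more tool, called after "Call:" in YAML: its name, and indented under it one key for each argument. jog_arm: Moves the arm, as the interface text tells. Its arguments: {"type":"object","properties":{"increments":{"type":"array"},"grip_force":{"type":"number"}},"required":["increments"]}

```bash
ls; mkdir -p pics; python3 - <<'E'
from workcell import get_obs, optics, workorder, manip
import cv2,numpy as np
o=get_obs();print({k:np.round(v,3).tolist() for k,v in o.items()});print([ (a,getattr(manip,a)) for a in dir(manip) if a[0]!='_'])
ims=[]
for n in("scene","side"):
    c=optics.camera(n);np.savez(f"{n}0.npz",**c);cv2.imwrite(f"pics/{n}0.png",c["color"][:,:,::-1]);print(n,c["K"].tolist(),c["k1"],(-c["R"].T@c["t"]).tolist())
E
```

```text
pics
{'clock': 0.0, 'joint_pos': [1.144, 0.333, -0.065, 1.461, 0.022, 1.35, -0.089], 'joint_velocities': [-0.0, 0.001, -0.001, -0.001, 0.001, -0.001, -0.0], 'tau': [0.002, -62.546, 0.05, -39.16, 0.016, 0.01, -0.0], 'position': [0.245, -0.574, 0.256], 'ee_rot': [0.98, 0.201, -0.0, -0.001], 'ft_force': [-0.584, -0.354, -0.516], 'torque': [0.02, 0.003, 0.049], 'grasp_force': 0.0, 'grip_width': 0.999}
[('MotionError', <class 'workcell.MotionError'>), ('tip_extent', 0.025)]
scene [[539.2036933678496, 0.0, 280.51724255922153], [0.0, 539.2036933678496, 207.1951921026776], [0.0, 0.0, 1.0]] -0.1934938245151356 [1.385683377229139, -0.006552554942633938, 0.8549596735319989]
side [[543.5151005450139, 0.0, 264.171388766349], [0.0, 543.5151005450139, 208.97612773015487], [0.0, 0.0, 1.0]] 0.031987949702172676 [-0.09723582487704174, 0.8322498454897845, 0.8952784717738802]
```

View pics/scene0.png

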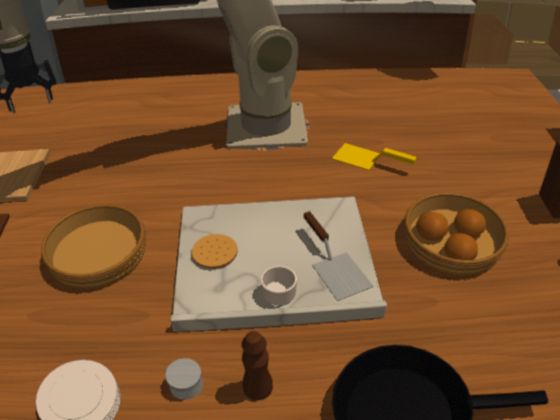

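View pics/side0.png

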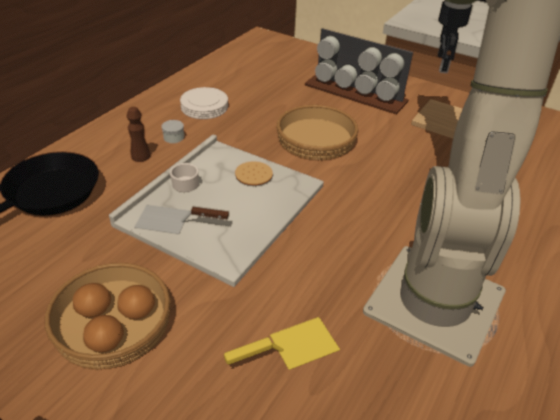

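The scene view shows the empty basket at (95,245), the shortbread at (215,250) and the ramekin at (279,286). The turner's handle is at (316,225) and its blade at (342,275), with the full basket at (455,232). The side view agrees: shortbread (254,173), handle (210,212), blade (162,219), basket (317,132).

```bash
cat > h.py <<'E'
import numpy as np,cv2
def rays(c,uv):
    uv=np.atleast_2d(np.asarray(uv,float)); K=c["K"]; d=(uv-[K[0,2],K[1,2]])/[K[0,0],K[1,1]]
    s=d.copy()
    for _ in range(12): s=d/(1+float(c["k1"])*(s**2).sum(1,keepdims=True))
    D=np.c_[s,np.ones(len(s))]@c["R"]; return -c["R"].T@c["t"],D,s
def plane(c,uv,z):
    o,D,_=rays(c,uv); return o+D*((z-o[2])/D[:,2])[:,None]
def cloud(c):
    h,w=c["depth"].shape; u,v=np.meshgrid(np.arange(w),np.arange(h))
    o,D,_=rays(c,np.c_[u.ravel(),v.ravel()]); return (o+D*c["depth"].reshape(-1,1)).reshape(h,w,3)
def big(m,box=None):
    m=m.astype(np.uint8)
    if box: k=np.zeros_like(m);k[box[1]:box[3],box[0]:box[2]]=1;m=m*k
    n,l,s,_=cv2.connectedComponentsWithStats(m); i=1+np.argmax(s[1:,4]); return (l==i).astype(np.uint8)
def outline(m): return max(cv2.findContours(m,cv2.RETR_EXTERNAL,cv2.CHAIN_APPROX_NONE)[0],key=len)[:,0,:]
def circ(P):
    A=np.c_[2*P[:,:2],np.ones(len(P))];s=np.linalg.lstsq(A,(P[:,:2]**2).sum(1),rcond=None)[0];return s[0],s[1],np.sqrt(s[2]+s[0]**2+s[1]**2)
def rect(P):
    (a,b),(w,h),t=cv2.minAreaRect(P[:,:2].astype(np.float32)*1000); return np.round([a,b,w,h,t],1)
E
python3 - <<'E'
from h import *
B={"scene":dict(sl=(165,190,395,335),sb=(185,225,245,275),tu=(300,205,375,300),bk=(35,200,155,290)),
   "side":dict(sl=(105,130,330,280),sb=(230,155,280,190),tu=(130,200,235,237),bk=(270,100,365,162))}
for n in B:
    c=dict(np.load(f"{n}0.npz"));b=B[n];P=cloud(c);hsv=cv2.cvtColor(c["color"],cv2.COLOR_RGB2HSV);H,S,V=[hsv[:,:,i].astype(int) for i in range(3)];z=P[:,:,2]
    print("==",n)
    m=big((S<70)&(V>110),b["sl"]); hull=cv2.convexHull(outline(m))[:,0]
    Q=P[(m>0)&(abs(z-.02)<.006)];print("slab",rect(Q),"z",np.median(Q[:,2]),len(Q))
    m=big((S>110)&(V>100)&(H<30),b["sb"]);W=plane(c,outline(m),.027);print("sb circ",np.round(circ(W),4),"rect",rect(W), "z",np.median(z[m>0]))
    m=big((S>70)&(V<130),b["tu"]);Q=P[m>0];print("handle z pct",np.percentile(Q[:,2],[10,50,90]),rect(plane(c,outline(m),.066)),m.sum(),rect(Q[Q[:,2]>.05]))
    # basket rim: cloud points near z=.05
    x0,y0,x1,y1=b["bk"];Q=P[y0:y1,x0:x1].reshape(-1,3);R=Q[(Q[:,2]>.046)&(Q[:,2]<.056)];print("rim",np.round(circ(R),4),len(R)); F=Q[(Q[:,2]>.002)&(Q[:,2]<.01)]
    y0,x0=b["tu"][1],b["tu"][0];cr=c["color"][b["tu"][1]:b["tu"][3],x0:b["tu"][2]]
    cv2.imwrite(f"pics/tu_{n}.png",cv2.resize(cr[:,:,::-1],None,fx=5,fy=5,interpolation=cv2.INTER_NEAREST))
    Q=P[(z>.055)&(z<.075)&(abs(P[:,:,1])<.25)&(P[:,:,0]>.5)&(P[:,:,0]<.9)];print("ramekin top",rect(Q) if len(Q) else 0,len(Q))
E
python3 - <<'E'
import cv2,numpy as np
a=cv2.imread('pics/tu_scene.png');b=cv2.imread('pics/tu_side.png');print(a.shape,b.shape)
c=np.zeros((475,900,3),np.uint8);c[:475,:375]=a;c[:185,375:900]=b;cv2.imwrite('pics/tu.png',cv2.resize(c,None,fx=.88,fy=.88))
E
```

```text
== scene
slab [545.7   2.3 333.6 418.9   1.5] z 0.019642931752109183 16832
sb circ [ 0.5462 -0.1259  0.05  ] rect [ 545.8 -126.2  100.6   99.    86.5] z 0.03150730568352206
handle z pct [0.06338373 0.06858387 0.07084666] [523.6  96.2  97.   22.4  22.6] 285 [934.2  60.3  51.9 911.3  84.8]
rim [ 0.5156 -0.4016  0.1132] 764
ramekin top [692.1  12.8  94.5 416.   66.3] 774
== side
slab [553.5   6.1 356.3 424.6   1.2] z 0.019553314920449538 13553
sb circ [ 0.5492 -0.1241  0.0487] rect [ 550.3 -124.1   95.9   96.8   34.6] z 0.031208352849791843
handle z pct [0.05829258 0.0678403  0.07105274] [518.4 103.6  89.1  29.5  22.8] 298 [202.5 445.   84.4 975.8  42.7]
rim [ 0.5116 -0.399   0.1132] 333
ramekin top [684.2  16.7  95.2 403.4  66.6] 562
(475, 375, 3) (185, 525, 3)
```

View pics/tu.png

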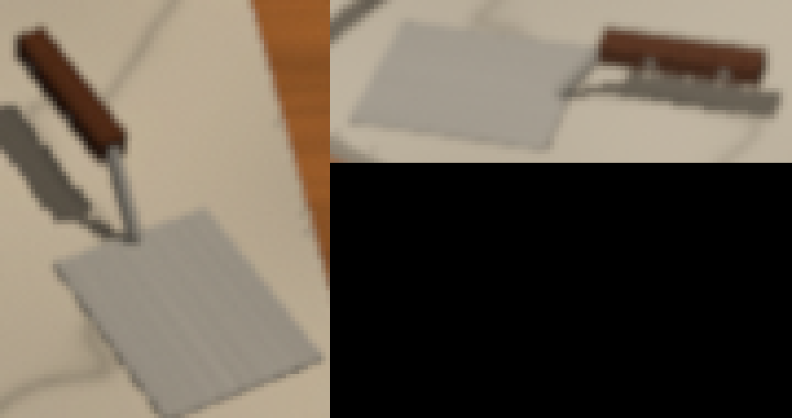

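The crop shows the turner sharply: blade corners in scene pixels are about (312,264), (347,252), (373,286) and (338,299). In the side view they are (147,204), (190,210), (179,234) and (134,227).

```bash
cat >> h.py <<'E'
from scipy.spatial.transform import Rotation as Ro
def tool(yaw,nose=0.0): # tool orientation: x along turner x (yaw), z down, then nose-down pitch
    return Ro.from_matrix(np.array([[np.cos(yaw),np.sin(yaw),0],[np.sin(yaw),-np.cos(yaw),0],[0,0,-1]]).astype(float))*Ro.from_rotvec([0,-nose,0])
def inc(o,p,R):
    R0=Ro.from_quat(o["ee_rot"]);return np.round(np.r_[R0.inv().apply(np.array(p)-o["position"]),(R0.inv()*R).as_rotvec()],4)
E
python3 - <<'E'
from h import *
from workcell import get_obs
C={"scene":[(55,262),(207,208),(322,357),(170,417)],"side":[(548-330,150),(597-330,45),(405-330,20),(350-330,122)]}
O={"scene":(300,205),"side":(130,200)}
for n in C:
    c=dict(np.load(f"{n}0.npz"));W=plane(c,np.array(C[n])/4.4-.5+O[n],.022)[:,:2]*1000
    L=[np.linalg.norm(W[i]-W[(i+1)%4]) for i in range(4)]
    d=(W[2]+W[3]-W[0]-W[1])/2
    print(n,np.round(W).tolist(),"sides",np.round(L),"ctr",W.mean(0).round(1),"yaw",np.degrees(np.arctan2(d[1],d[0])).round(1), "yaw lat", np.degrees(np.arctan2(*( (W[1]+W[2]-W[0]-W[3])/2)[::-1]))-90)
    P=cloud(c);z=P[:,:,2];x0,y0=O[n]
    hsv=cv2.cvtColor(c["color"],cv2.COLOR_RGB2HSV);m=big((hsv[:,:,1]>70)&(hsv[:,:,2]<130),{"scene":(300,205,375,300),"side":(130,200,235,237)}[n])
    Q=P[(m>0)&(z>.064)&(z<.074)];print("handle top",rect(Q),np.median(Q,0).round(4),np.mean(Q,0).round(4))
o=get_obs();print(inc(o,[.535,.104,.16],tool(np.radians(22.7))))
E
```

```text
scene [[597.0, 84.0], [566.0, 162.0], [667.0, 202.0], [698.0, 127.0]] sides [ 84. 109.  81. 109.] ctr [631.9 143.8] yaw 22.6 yaw lat 22.129747304640873
handle top [524.2  96.5  93.   20.6  22. ] [0.526  0.0967 0.0689] [0.5259 0.0968 0.0686]
side [[563.0, 163.0], [596.0, 82.0], [698.0, 126.0], [664.0, 206.0]] sides [ 87. 111.  86. 110.] ctr [630.3 144.4] yaw 23.1 yaw lat -157.42613784573462
handle top [519.2 100.1  88.2  18.3  23.2] [0.5183 0.1006 0.0692] [0.5182 0.1011 0.0689]
[ 5.329e-01 -5.100e-01  9.620e-02 -1.300e-03  1.000e-04  7.600e-03]
```

Call:
jog_arm:
  increments:
    - [0.133,-0.1275,0.024,0,0,0.002,1]
    - [0.133,-0.1275,0.024,0,0,0.002,1]
    - [0.133,-0.1275,0.024,0,0,0.002,1]
    - [0.133,-0.1275,0.024,0,0,0.002,1]
    - [0.133,-0.1275,0.024,0,0,0.002,1]

```text
clock: 0.52
position: [0.32, -0.4002, 0.2315]
ee_rot: [0.979, 0.202, 0.0, -0.001]
ft_force: [0.7, -0.3, -0.1]
grip_width: 1.001
grasp_force: 0.0
```

Call:
jog_arm:
  increments:
    - [0.133,-0.1275,0.024,0,0,0.002,1]
    - [0.133,-0.1275,0.024,0,0,0.002,1]
    - [0.133,-0.1275,0.024,0,0,0.002,1]
    - [0.133,-0.1275,0.024,0,0,0.002,1]
    - [0.133,-0.1275,0.024,0,0,0.002,1]

```text
clock: 0.93
position: [0.3917, -0.2308, 0.2077]
ee_rot: [0.98, 0.201, -0.0, -0.001]
ft_force: [1.7, 0.3, -0.3]
grip_width: 0.997
grasp_force: 0.0
```

Call:
jog_arm:
  increments:
    - [0.133,-0.1275,0.024,0,0,0.002,1]
    - [0.133,-0.1275,0.024,0,0,0.002,1]
    - [0.133,-0.1275,0.024,0,0,0.002,1]
    - [0.133,-0.1275,0.024,0,0,0.002,1]
    - [0.133,-0.1275,0.024,0,0,0.002,1]

```text
clock: 1.35
position: [0.4641, -0.0614, 0.1839]
ee_rot: [0.98, 0.2, 0.0, -0.001]
ft_force: [0.6, -0.3, -0.0]
grip_width: 1.001
grasp_force: 0.0
```

Call:
jog_arm:
  increments:
    - [0.133,-0.1275,0.024,0,0,0.002,1]
    - [0.133,-0.1275,0.024,0,0,0.002,1]
    - [0.133,-0.1275,0.024,0,0,0.002,1]
    - [0.133,-0.1275,0.024,0,0,0.002,1]
    - [0.133,-0.1275,0.024,0,0,0.002,1]

```text
clock: 1.77
position: [0.5367, 0.1079, 0.1596]
ee_rot: [0.98, 0.199, 0.0, -0.001]
ft_force: [-0.1, 1.1, 0.4]
grip_width: 0.998
grasp_force: 0.0
```

Call:
jog_arm:
  increments:
    - [-0.004,0.003,0.03,0,0,0,1]
    - [-0.004,0.003,0.06,0,0,0,1]
    - [-0.004,0.003,0.085,0,0,0,1]
    - [-0.004,0.003,0.0915,0,0,0,1]
    - [-0.004,0.003,0.0915,0,0,0,1]

```text
clock: 2.18
position: [0.5325, 0.0978, 0.0671]
ee_rot: [0.98, 0.197, -0.002, -0.0]
ft_force: [-0.0, 0.3, -0.6]
grip_width: 0.998
grasp_force: 0.0
```

Call:
jog_arm:
  increments:
    - [0,0,0,0,0,0,-1]
    - [0,0,0,0,0,0,-1]
    - [0,0,0,0,0,0,-1]
    - [0,0,0,0,0,0,-1]
    - [0,0,0,0,0,0,-1]
  grip_force: 80

```text
clock: 2.6
position: [0.5344, 0.0981, 0.0697]
ee_rot: [0.981, 0.196, 0.001, 0.0]
ft_force: [-1.1, 1.6, 1.2]
grip_width: 0.297
grasp_force: 1.0
```

Call:
jog_arm:
  increments:
    - [0,0,0,0,0,0,-1]
    - [0,0,0,0,0,0,-1]
    - [0,0,0,0,0,0,-1]
    - [0,0,0,0,0,0,-1]
    - [0,0,0,0,0,0,-1]

```text
clock: 3.02
position: [0.5343, 0.0981, 0.0694]
ee_rot: [0.981, 0.197, 0.0, 0.0]
ft_force: [-1.6, -0.8, 6.3]
grip_width: 0.193
grasp_force: 78.7
```

Call:
jog_arm:
  increments:
    - [0,0,-0.006,0,0,0,-1]
    - [0,0,-0.02,0,0,0,-1]
    - [0,0,-0.04,0,0,0,-1]
    - [0,0,-0.065,0,0,0,-1]
    - [0,0,-0.09,0,0,0,-1]

```text
clock: 3.43
position: [0.5331, 0.098, 0.1594]
ee_rot: [0.98, 0.197, -0.001, -0.0]
ft_force: [0.9, -0.0, -1.1]
grip_width: 0.197
grasp_force: 77.8
```

```bash
python3 - <<'E'
from h import *
from workcell import get_obs,optics
o=get_obs();print(o["position"],Ro.from_quat(o["ee_rot"]).as_matrix().round(3).tolist(),o["ft_force"])
for n in("scene","side"):
    c=optics.camera(n);np.savez(f"{n}1.npz",**c);P=cloud(c);z=P[:,:,2]
    m=(z>.085)&(z<.13)&(P[:,:,0]>.55)&(P[:,:,0]<.8)&(P[:,:,1]>0.05)&(P[:,:,1]<.26);m=big(m);Q=P[m>0]
    r=rect(Q);pl=np.linalg.lstsq(np.c_[Q[:,:2]-Q[:,:2].mean(0),np.ones(len(Q))],Q[:,2],rcond=None)[0]
    print(n,len(Q),r,"plane slope along x,y, mean",pl.round(4))
    m=(z>.055)&(z<.073)&(P[:,:,0]>.6)&(P[:,:,0]<.75)&(abs(P[:,:,1])<.06);Q=P[m];print("ram",rect(Q),len(Q))
print(inc(o,[.42,-.23,.16],tool(np.radians(91.3))))
E
```

```text
[0.53311311 0.09799772 0.15940095] [[0.923, 0.386, -0.002], [0.386, -0.923, -0.0], [-0.002, -0.001, -1.0]] [ 0.92883938 -0.02470724 -1.13508641]
scene 1733 [629.5 140.8 119.3  87.3  23.3] plane slope along x,y, mean [-0.0081  0.0014  0.1106]
ram [673.7   8.9  70.7  70.2  61.9] 359
side 1147 [633.8 141.9 116.4  93.4  23.7] plane slope along x,y, mean [-0.0066 -0.0023  0.1167]
ram [681.6  19.3  42.3  72.4  43.4] 77
[-2.3090e-01  2.5900e-01 -3.0000e-04 -1.6000e-03  1.2000e-03 -1.1974e+00]
```

Call:
jog_arm:
  increments:
    - [-0.019,0.021,0,0,0,-0.1,-1]
    - [-0.038,0.043,0,0,0,-0.2,-1]
    - [-0.057,0.064,0,0,0,-0.3,-1]
    - [-0.077,0.086,0,0,0,-0.4,-1]
    - [-0.077,0.086,0,0,0,-0.4,-1]

```text
clock: 3.95
position: [0.4938, -0.0172, 0.1576]
ee_rot: [0.921, 0.388, -0.002, 0.001]
ft_force: [-0.1, -0.6, -2.4]
grip_width: 0.197
grasp_force: 78.2
```

Call:
jog_arm:
  increments:
    - [-0.026,0.012,0,0,0,-0.1,-1]
    - [-0.052,0.025,0,0,0,-0.2,-1]
    - [-0.078,0.037,0,0,0,-0.3,-1]
    - [-0.1045,0.0495,0,0,0,-0.4,-1]
    - [-0.1045,0.0495,0,0,0,-0.4,-1]

```text
clock: 4.37
position: [0.4558, -0.1259, 0.1579]
ee_rot: [0.826, 0.563, -0.002, 0.0]
ft_force: [-0.3, -0.6, -2.4]
grip_width: 0.195
grasp_force: 78.2
```

Call:
jog_arm:
  increments:
    - [-0.029,0.001,0,0,0,-0.1,-1]
    - [-0.058,0.002,0,0,0,-0.2,-1]
    - [-0.087,0.004,0,0,0,-0.3,-1]
    - [-0.1155,0.005,0,0,0,-0.4,-1]
    - [-0.1155,0.005,0,0,0,-0.4,-1]

```text
clock: 4.78
position: [0.4179, -0.2347, 0.158]
ee_rot: [0.698, 0.716, -0.001, -0.0]
ft_force: [-0.4, -0.8, -2.9]
grip_width: 0.195
grasp_force: 78.2
```

```bash
python3 - <<'E'
from h import *
from workcell import get_obs
o=get_obs();print(o["position"],Ro.from_quat(o["ee_rot"]).as_matrix().round(3).tolist(),o["joint_pos"].round(3))
print(inc(o,[.435,-.235,.0765],tool(np.radians(91.3))))
E
```

```text
[ 0.41790435 -0.23474077  0.15803282] [[-0.025, 1.0, -0.002], [1.0, 0.025, -0.001], [-0.001, -0.002, -1.0]] [ 0.933  0.137 -0.548  1.932  0.082  1.096  0.376]
[-0.0006  0.0172  0.0815 -0.002   0.0013  0.0024]
```

Call:
jog_arm:
  increments:
    - [0,0,0.035,0,0,0,-1]
    - [0,0,0.065,0,0,0,-1]
    - [0,0,0.0825,0,0,0,-1]
    - [0,0.015,0.0825,0,0,0,-1]
    - [0,0.025,0.0825,0,0,0,-1]

```text
clock: 5.2
position: [0.4454, -0.2281, 0.0748]
ee_rot: [0.699, 0.715, -0.0, -0.001]
ft_force: [-0.1, 0.5, -0.9]
grip_width: 0.194
grasp_force: 78.2
```

```bash
python3 - <<'E'
from h import *
from workcell import get_obs
o=get_obs();print(o["position"],Ro.from_quat(o["ee_rot"]).as_matrix().round(3).tolist(),o["ft_force"])
E
```

```text
[ 0.44539376 -0.22810702  0.07475845] [[-0.023, 1.0, -0.002], [1.0, 0.023, 0.002], [0.002, -0.002, -1.0]] [-0.09930845  0.5438654  -0.92761126]
```

Call:
jog_arm:
  increments:
    - [0,0,-0.001,0,0,0,-1]
    - [0,0.006,-0.001,0,0,0,-1]
    - [0,0.014,-0.001,0,0,0,-1]
    - [0,0.022,-0.001,0,0,0,-1]
    - [0,0.03,-0.001,0,0,0,-1]

```text
clock: 5.62
position: [0.4764, -0.2283, 0.0777]
ee_rot: [0.698, 0.716, -0.0, 0.0]
ft_force: [-1.2, -0.0, -1.4]
grip_width: 0.193
grasp_force: 78.4
```

Call:
jog_arm:
  increments:
    - [0,0.008,0,0,0,0,-1]
    - [0,0.016,0,0,0,0,-1]
    - [0,0.024,0,0,0,0,-1]
    - [0,0.032,0,0,0,0,-1]
    - [0,0.04,0,0,0,0,-1]

```text
clock: 6.03
position: [0.5164, -0.2271, 0.0772]
ee_rot: [0.698, 0.716, -0.0, -0.0]
ft_force: [-0.8, 0.5, -0.7]
grip_width: 0.19
grasp_force: 78.4
```

Call:
jog_arm:
  increments:
    - [0,0.008,0,0,0,0,-1]
    - [0,0.015,0,0,0,0,-1]
    - [0,0.021,0,0,0,0,-1]
    - [0,0.026,0,0,0,0,-1]
    - [0,0.03,0,0,0,0,-1]

```text
clock: 6.45
position: [0.5461, -0.2264, 0.0772]
ee_rot: [0.698, 0.716, 0.0, -0.0]
ft_force: [-1.5, -0.1, -1.2]
grip_width: 0.191
grasp_force: 78.4
```

```bash
python3 - <<'E'
from h import *
from workcell import get_obs,optics
o=get_obs();print(o["position"])
for n in("scene","side"):
    c=optics.camera(n);np.savez(f"{n}2.npz",**c);P=cloud(c);hsv=cv2.cvtColor(c["color"],cv2.COLOR_RGB2HSV)
    m=(hsv[:,:,1]>110)&(hsv[:,:,2]>100)&(hsv[:,:,0]<30)&(abs(P[:,:,0]-.6)<.15)&(abs(P[:,:,1]+.12)<.1)&(P[:,:,2]>.015)
    m=big(m);W=plane(c,outline(m),.029);print(n,np.round(circ(W),4),rect(W),np.median(P[m>0][:,2]))
E
```

```text
[ 0.54611948 -0.2263551   0.07724821]
scene [ 0.6323 -0.1189  0.0499] [ 6.326e+02 -1.194e+02  1.006e+02  9.780e+01  5.000e-01] 0.03204137305065052
side [ 0.6328 -0.1149  0.0482] [ 631.9 -116.    94.9   96.2   34.8] 0.031093283830429863
```

Call:
jog_arm:
  increments:
    - [0,-0.02,0,0,0,0,-1]
    - [0,-0.03,0,0,0,0,-1]
    - [0,-0.03,-0.03,0,0,0,-1]
    - [0,-0.03,-0.065,0,0,0,-1]
    - [0,-0.03,-0.08,0,0,0,-1]

```text
clock: 6.97
position: [0.5164, -0.2278, 0.1614]
ee_rot: [0.698, 0.716, 0.001, 0.002]
ft_force: [2.1, 0.3, -1.5]
grip_width: 0.194
grasp_force: 78.5
```

Call:
jog_arm:
  increments:
    - [0.007,-0.006,0,0,0,0.105,-1]
    - [0.015,-0.013,0,0,0,0.21,-1]
    - [0.022,-0.02,0,0,0,0.315,-1]
    - [0.03,-0.026,0,0,0,0.42,-1]
    - [0.037,-0.033,0,0,0,0.524,-1]

```text
clock: 7.38
position: [0.481, -0.1907, 0.1574]
ee_rot: [0.861, 0.508, -0.0, 0.0]
ft_force: [-0.1, -0.0, -2.1]
grip_width: 0.198
grasp_force: 78.6
```

Call:
jog_arm:
  increments:
    - [0.003,-0.009,0,0,0,0.105,-1]
    - [0.006,-0.019,0,0,0,0.21,-1]
    - [0.009,-0.028,0,0,0,0.315,-1]
    - [0.012,-0.037,0,0,0,0.42,-1]
    - [0.0155,-0.047,0,0,0,0.524,-1]

```text
clock: 7.8
position: [0.447, -0.1549, 0.1574]
ee_rot: [0.964, 0.268, -0.0, 0.0]
ft_force: [0.7, 1.4, -1.1]
grip_width: 0.195
grasp_force: 78.6
```

Call:
jog_arm:
  increments:
    - [-0.002,-0.01,0,0,0,0.105,-1]
    - [-0.004,-0.02,0,0,0,0.21,-1]
    - [-0.006,-0.03,0,0,0,0.315,-1]
    - [-0.008,-0.04,0,0,0,0.42,-1]
    - [-0.01,-0.048,0,0,0,0.524,-1]

```text
clock: 8.22
position: [0.4134, -0.1187, 0.1573]
ee_rot: [1.0, 0.009, -0.0, 0.0]
ft_force: [1.7, -0.3, -2.0]
grip_width: 0.194
grasp_force: 78.7
```

```bash
python3 - <<'E'
from h import *
from workcell import get_obs,optics
o=get_obs();print(o["position"],Ro.from_quat(o["ee_rot"]).as_matrix().round(3).tolist(),o["joint_pos"].round(3))
for n in("scene","side"):
    c=optics.camera(n);np.savez(f"{n}3.npz",**c);cv2.imwrite(f"pics/{n}3.png",c["color"][:,:,::-1]);P=cloud(c);hsv=cv2.cvtColor(c["color"],cv2.COLOR_RGB2HSV);z=P[:,:,2]
    m=(hsv[:,:,1]>110)&(hsv[:,:,2]>100)&(hsv[:,:,0]<30)&(abs(P[:,:,0]-.6)<.15)&(abs(P[:,:,1]+.12)<.1)&(z>.015)
    m=big(m);W=plane(c,outline(m),.029);print(n,np.round(circ(W),4),rect(W),np.median(P[m>0][:,2]))
    m=(z>.095)&(z<.13)&(P[:,:,0]>.45)&(P[:,:,0]<.68)&(abs(P[:,:,1]+.12)<.08);m=big(m);Q=P[m>0];print("blade",rect(Q),Q[:,2].mean())
    Q=P[(abs(z-.038)<.005)&(P[:,:,0]>.7)&(P[:,:,0]<.75)&(P[:,:,1]<-.03)&(P[:,:,1]>-.2)];print("lip",np.percentile(Q[:,0],[5,95]),len(Q))
print(inc(o,[.405,-.118,.068],tool(np.radians(1.3))))
E
```

```text
[ 0.41338612 -0.11873456  0.1573345 ] [[1.0, 0.018, -0.0], [0.018, -1.0, -0.0], [-0.0, 0.0, -1.0]] [ 0.668  0.015 -0.493  2.049  0.009  1.08  -1.381]
scene [ 0.6328 -0.1191  0.0501] [ 6.317e+02 -1.194e+02  1.034e+02  9.780e+01  5.000e-01] 0.03202540355587258
blade [ 518.2 -115.5  123.    85.9    2. ] 0.10836966192678639
lip [0.72844672 0.74321846] 616
side [ 0.6328 -0.1135  0.0474] [ 631.9 -116.    94.9   96.2   34.8] 0.031192041647422453
blade [ 515.5 -116.2  124.8   95.6    1.7] 0.10817350374159873
lip [0.72425365 0.73976071] 211
[-0.0084 -0.0009  0.0893  0.0004  0.0001 -0.0044]
```

View pics/scene3.png

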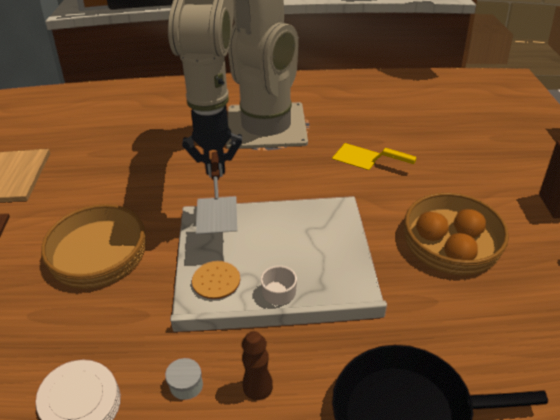

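The picture shows the shortbread at (216,279), upright and still short of the lip. The turner blade is level and lined up behind it at (216,214), and the ramekin is undisturbed at (279,286).

Call:
jog_arm:
  increments:
    - [-0.008,0,0.03,0,-0.03,0,-1]
    - [-0.008,0,0.06,0,-0.03,0,-1]
    - [-0.008,0,0.075,0,-0.03,0,-1]
    - [-0.008,0,0.08,0,-0.03,0,-1]
    - [-0.008,0,0.082,0,-0.03,0,-1]

```text
clock: 8.73
position: [0.406, -0.1195, 0.0748]
ee_rot: [1.0, 0.013, -0.016, -0.0]
ft_force: [0.0, 0.1, -0.2]
grip_width: 0.197
grasp_force: 78.8
```

Call:
jog_arm:
  increments:
    - [0,0,0.001,0,0,0,-1]
    - [0,0,0.002,0,0,0,-1]
    - [0,0,0.003,0,0,0,-1]
    - [0,0,0.003,0,0,0,-1]
    - [0,0,0.003,0,0,0,-1]

```text
clock: 9.15
position: [0.4069, -0.1196, 0.073]
ee_rot: [1.0, 0.012, -0.014, 0.001]
ft_force: [0.4, -0.2, 1.9]
grip_width: 0.192
grasp_force: 78.8
```

Call:
jog_arm:
  increments:
    - [0.008,0,0.0008,0,0,0,-1]
    - [0.016,0,0.0005,0,0,0,-1]
    - [0.024,0,0.0003,0,0,0,-1]
    - [0.032,0,0,0,0,0,-1]
    - [0.04,0,-0.0002,0,0,0,-1]

```text
clock: 9.57
position: [0.4471, -0.1183, 0.0713]
ee_rot: [1.0, 0.012, -0.015, 0.0]
ft_force: [-4.0, 0.0, 4.9]
grip_width: 0.196
grasp_force: 79.3
```

Call:
jog_arm:
  increments:
    - [0.006,0,-0.0002,0,0,0,-1]
    - [0.012,0,-0.0004,0,0,0,-1]
    - [0.018,0,-0.0005,0,0,0,-1]
    - [0.024,0,-0.0007,0,0,0,-1]
    - [0.03,0,-0.0009,0,0,0,-1]

```text
clock: 9.98
position: [0.4767, -0.1177, 0.0713]
ee_rot: [1.0, 0.012, -0.015, 0.0]
ft_force: [-4.5, -1.1, 4.2]
grip_width: 0.19
grasp_force: 79.4
```

```bash
cat > m.py <<'E'
from h import *
from workcell import get_obs,optics
import sys
o=get_obs();print(o["position"].round(4),Ro.from_quat(o["ee_rot"]).as_matrix().round(3).tolist(),o["ft_force"].round(1))
tag=sys.argv[1]
for n in("scene","side"):
    c=optics.camera(n);cv2.imwrite(f"pics/{n}{tag}.png",c["color"][:,:,::-1]);np.savez(f"{n}{tag}.npz",**c);P=cloud(c);hsv=cv2.cvtColor(c["color"],cv2.COLOR_RGB2HSV);z=P[:,:,2]
    m=(hsv[:,:,1]>110)&(hsv[:,:,2]>100)&(hsv[:,:,0]<30)&(abs(P[:,:,0]-.63)<.15)&(abs(P[:,:,1]+.12)<.1)&(z>.015)
    m=big(m);Q=P[m>0];zt=np.median(Q[:,2]);W=plane(c,outline(m),zt-.003);print(n,np.round(circ(W),4),rect(W),zt,"slope",np.linalg.lstsq(np.c_[Q[:,:2],np.ones(len(Q))],Q[:,2],rcond=None)[0][:2].round(3))
E
python3 m.py 4
```

```text
[ 0.4767 -0.1177  0.0713] [[0.999, 0.024, -0.03], [0.024, -1.0, -0.001], [-0.03, 0.0, -1.0]] [-4.5 -1.1  4.2]
scene [ 0.6746 -0.1178  0.0493] [ 672.8 -117.6   95.3   99.     2.4] 0.03202829306761623 slope [-0.021  0.002]
side [ 0.6769 -0.1146  0.0491] [ 677.1 -113.2   96.3   98.4   34.9] 0.031791897146425 slope [-0.012 -0.016]
```

Call:
jog_arm:
  increments:
    - [0.005,0,-0.0001,0,0,0,-1]
    - [0.01,0,-0.0002,0,0,0,-1]
    - [0.015,0,-0.0004,0,0,0,-1]
    - [0.02,0,-0.0005,0,0,0,-1]
    - [0.025,0,-0.0007,0,0,0,-1]

```text
clock: 10.5
position: [0.5015, -0.1171, 0.0712]
ee_rot: [1.0, 0.012, -0.015, 0.0]
ft_force: [-4.3, -1.2, 5.2]
grip_width: 0.197
grasp_force: 79.4
```

```bash
python3 m.py 5
```

```text
[ 0.5015 -0.1171  0.0712] [[0.999, 0.024, -0.03], [0.024, -1.0, -0.001], [-0.03, 0.0, -1.0]] [-4.3 -1.2  5.2]
scene [ 0.6744 -0.1172  0.05  ] [ 6.727e+02 -1.176e+02  9.790e+01  9.900e+01  4.000e-01] 0.03303712381801527 slope [-0.047  0.007]
side [ 0.6768 -0.1141  0.0484] [ 676.3 -112.2   95.7   98.8   36.1] 0.032823469773940295 slope [-0.032 -0.013]
```

Call:
jog_arm:
  increments:
    - [0.005,0,-0.0001,0,0,0,-1]
    - [0.01,0,-0.0003,0,0,0,-1]
    - [0.015,0,-0.0005,0,0,0,-1]
    - [0.02,0,-0.0006,0,0,0,-1]
    - [0.025,0,-0.0008,0,0,0,-1]

```text
clock: 11.02
position: [0.526, -0.1165, 0.0712]
ee_rot: [1.0, 0.012, -0.016, 0.0]
ft_force: [-5.6, -0.6, 5.1]
grip_width: 0.195
grasp_force: 79.4
```

Call:
jog_arm:
  increments:
    - [0.006,0,-0.0002,0,0,0,-1]
    - [0.012,0,-0.0004,0,0,0,-1]
    - [0.018,0,-0.0006,0,0,0,-1]
    - [0.024,0,-0.0008,0,0,0,-1]
    - [0.029,0,-0.0009,0,0,0,-1]

```text
clock: 11.43
position: [0.5551, -0.1158, 0.0712]
ee_rot: [1.0, 0.012, -0.016, 0.0]
ft_force: [-5.8, -0.2, 4.7]
grip_width: 0.196
grasp_force: 79.4
```

```bash
python3 m.py 6
```

```text
[ 0.5551 -0.1158  0.0712] [[0.999, 0.024, -0.031], [0.024, -1.0, -0.001], [-0.031, 0.0, -1.0]] [-5.8 -0.2  4.7]
scene [ 0.675  -0.1172  0.0496] [ 6.734e+02 -1.175e+02  9.760e+01  9.890e+01  4.000e-01] 0.033862748294867184 slope [-0.023  0.006]
side [ 0.6769 -0.1139  0.0489] [ 678.2 -115.1   96.1   98.6   34.7] 0.03353416784779939 slope [-0.002 -0.007]
```

View pics/side6.png

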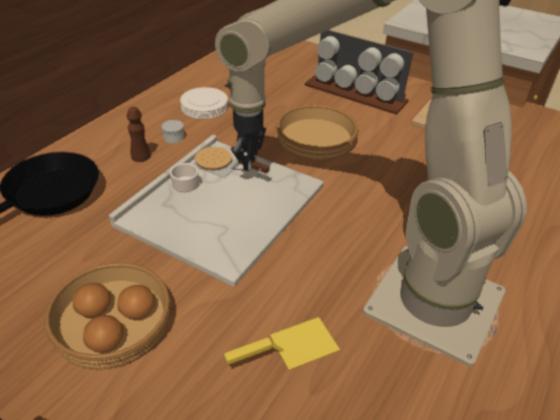

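The side view shows the shortbread at (213,158) riding on the blade against the lip. The ramekin at (184,177) is clear of it.

Call:
jog_arm:
  increments:
    - [0.004,0,-0.0001,0,0,0,-1]
    - [0.007,0,-0.0002,0,0,0,-1]
    - [0.009,0,-0.0003,0,0,0,-1]
    - [0.009,0,-0.0003,0,0,0,-1]
    - [0.009,0,-0.0003,0,0,0,-1]

```text
clock: 11.95
position: [0.5639, -0.1156, 0.0713]
ee_rot: [1.0, 0.012, -0.015, 0.0]
ft_force: [-5.0, 0.5, 4.4]
grip_width: 0.194
grasp_force: 79.4
```

Call:
jog_arm:
  increments:
    - [-0.001,0,-0.001,0,0.02,0,-1]
    - [-0.003,0,-0.003,0,0.05,0,-1]
    - [-0.006,0,-0.005,0,0.08,0,-1]
    - [-0.009,0,-0.008,0,0.11,0,-1]
    - [-0.012,0,-0.012,0,0.13,0,-1]

```text
clock: 12.37
position: [0.5515, -0.1158, 0.0831]
ee_rot: [0.999, 0.012, 0.05, -0.001]
ft_force: [0.4, -0.1, -2.8]
grip_width: 0.195
grasp_force: 78.4
```

```bash
python3 m.py 7
```

```text
[ 0.5515 -0.1158  0.0831] [[0.995, 0.024, 0.101], [0.024, -1.0, 0.003], [0.101, -0.0, -0.995]] [ 0.4 -0.1 -2.8]
scene [ 0.6677 -0.117   0.0476] [ 667.3 -117.1   98.7   90.1   87.2] 0.057999115649413624 slope [0.084 0.011]
side [ 0.6677 -0.1167  0.0529] [ 668.2 -117.3   94.1  114.2   38.6] 0.057703772304340706 slope [ 0.094 -0.003]
```

Call:
jog_arm:
  increments:
    - [0.0005,0,-0.005,0,0,0,-1]
    - [0.0015,0,-0.015,0,0,0,-1]
    - [0.003,0,-0.028,0,0,0,-1]
    - [0.004,0,-0.041,0,0,0,-1]
    - [0.0055,0,-0.055,0,0,0,-1]

```text
clock: 12.88
position: [0.5529, -0.1156, 0.1402]
ee_rot: [0.999, 0.012, 0.05, -0.001]
ft_force: [0.6, -0.6, -2.5]
grip_width: 0.191
grasp_force: 78.3
```

Call:
jog_arm:
  increments:
    - [0.001,0,-0.01,0,0,0,-1]
    - [0.002,0,-0.017,0,0,0,-1]
    - [0.002,0,-0.021,0,0,0,-1]
    - [0.002,0,-0.021,0,0,0,-1]
    - [0.002,0,-0.021,0,0,0,-1]

```text
clock: 13.3
position: [0.5523, -0.1158, 0.1597]
ee_rot: [0.999, 0.012, 0.05, -0.001]
ft_force: [-0.7, -0.1, -3.3]
grip_width: 0.196
grasp_force: 78.4
```

```bash
python3 m.py 8
```

```text
[ 0.5523 -0.1158  0.1597] [[0.995, 0.024, 0.099], [0.024, -1.0, 0.002], [0.099, -0.0, -0.995]] [-0.7 -0.1 -3.3]
scene [ 0.6679 -0.1173  0.0475] [ 667.3 -118.1  100.5   89.9   87. ] 0.13455477079335754 slope [0.276 0.07 ]
side [ 0.6675 -0.1161  0.0533] [ 666.7 -116.1   97.9  114.7   46.4] 0.13298031375942398 slope [ 0.091 -0.007]
```

Call:
jog_arm:
  increments:
    - [-0.003,0.004,-0.0003,-0.0013,0,0.0126,-1]
    - [-0.007,0.0107,-0.0007,-0.0032,0,0.0316,-1]
    - [-0.0127,0.0192,-0.0013,-0.0057,0,0.0568,-1]
    - [-0.0198,0.0298,-0.002,-0.0089,0,0.0883,-1]
    - [-0.0283,0.0426,-0.0028,-0.0127,0,0.1262,-1]

```text
clock: 13.82
position: [0.5242, -0.1602, 0.16]
ee_rot: [0.997, -0.053, 0.05, 0.003]
ft_force: [-0.3, -0.7, -2.9]
grip_width: 0.19
grasp_force: 78.5
```

Call:
jog_arm:
  increments:
    - [-0.0068,0.0137,-0.0007,-0.0038,0,0.0378,-1]
    - [-0.0136,0.0275,-0.0014,-0.0076,0,0.0756,-1]
    - [-0.0204,0.0412,-0.002,-0.0114,0,0.1134,-1]
    - [-0.0272,0.055,-0.0027,-0.0152,0,0.1512,-1]
    - [-0.034,0.0687,-0.0034,-0.019,0,0.189,-1]

```text
clock: 14.23
position: [0.483, -0.2255, 0.1601]
ee_rot: [0.988, -0.148, 0.05, 0.008]
ft_force: [1.1, -0.6, -2.4]
grip_width: 0.192
grasp_force: 78.6
```

Call:
jog_arm:
  increments:
    - [-0.0041,0.0148,-0.0004,-0.0038,0,0.0378,-1]
    - [-0.0082,0.0296,-0.0008,-0.0076,0,0.0756,-1]
    - [-0.0122,0.0443,-0.0012,-0.0114,0,0.1134,-1]
    - [-0.0163,0.0591,-0.0016,-0.0152,0,0.1512,-1]
    - [-0.0204,0.0739,-0.002,-0.019,0,0.189,-1]

```text
clock: 14.65
position: [0.4422, -0.29, 0.16]
ee_rot: [0.969, -0.241, 0.049, 0.012]
ft_force: [-0.0, 0.5, -2.7]
grip_width: 0.194
grasp_force: 78.5
```

Call:
jog_arm:
  increments:
    - [-0.0012,0.0143,-0.0001,-0.0036,0,0.0353,-1]
    - [-0.0022,0.0265,-0.0002,-0.0066,0,0.0656,-1]
    - [-0.0031,0.0372,-0.0003,-0.0093,0,0.092,-1]
    - [-0.0037,0.0454,-0.0004,-0.0113,0,0.1123,-1]
    - [-0.0042,0.051,-0.0004,-0.0127,0,0.1262,-1]

```text
clock: 15.07
position: [0.415, -0.3329, 0.16]
ee_rot: [0.952, -0.301, 0.048, 0.015]
ft_force: [-0.2, -0.2, -2.4]
grip_width: 0.194
grasp_force: 78.5
```

Call:
jog_arm:
  increments:
    - [0,0,0,0,0,0,-1]
    - [0,0,0,0,0,0,-1]

```text
clock: 15.23
position: [0.4158, -0.3317, 0.16]
ee_rot: [0.953, -0.3, 0.048, 0.015]
ft_force: [0.8, -0.9, -2.1]
grip_width: 0.192
grasp_force: 78.3
```

```bash
cat > b.py <<'E'
from h import *
from workcell import get_obs,optics
import sys
o=get_obs();R=Ro.from_quat(o["ee_rot"]).as_matrix();print(o["position"].round(4),R.round(3).tolist(),o["ft_force"].round(1),o["joint_pos"].round(2))
tag=sys.argv[1];zlo=float(sys.argv[2])
tip=o["position"]+R@[.161,0,.0485];print("tip",tip.round(4))
for n in("scene","side"):
    c=optics.camera(n);cv2.imwrite(f"pics/{n}{tag}.png",c["color"][:,:,::-1]);np.savez(f"{n}{tag}.npz",**c);P=cloud(c);hsv=cv2.cvtColor(c["color"],cv2.COLOR_RGB2HSV);z=P[:,:,2]
    m=(z>zlo)&(np.hypot(P[:,:,0]-.5135,P[:,:,1]+.4005)<.09)&(z<tip[2]+.1)&(hsv[:,:,1]>110)&(hsv[:,:,2]>100)
    m=big(m);Q=P[m>0];zt=np.median(Q[:,2]);print(n,len(Q),Q.mean(0).round(4),rect(Q),"z",Q[:,2].min().round(3),zt.round(4),Q[:,2].max().round(3),"slope",np.linalg.lstsq(np.c_[Q[:,:2],np.ones(len(Q))],Q[:,2],rcond=None)[0][:2].round(3))
E
python3 b.py 9 .07
```

```text
[ 0.4158 -0.3317  0.16  ] [[0.816, -0.572, 0.082], [-0.569, -0.82, -0.057], [0.1, -0.0, -0.995]] [ 0.8 -0.9 -2.1] [ 0.85  0.16 -0.28  1.89  0.06  1.   -1.64]
tip [ 0.5511 -0.4262  0.1278]
scene 983 [ 0.5123 -0.3993  0.134 ] [ 508.3 -399.9  103.6  101.1   36.4] z 0.114 0.1338 0.142 slope [ 0.082 -0.055]
side 378 [ 0.5174 -0.3829  0.1324] [ 523.9 -386.    60.1  108.3   44.7] z 0.117 0.1328 0.141 slope [ 0.096 -0.047]
```

View pics/scene9.png

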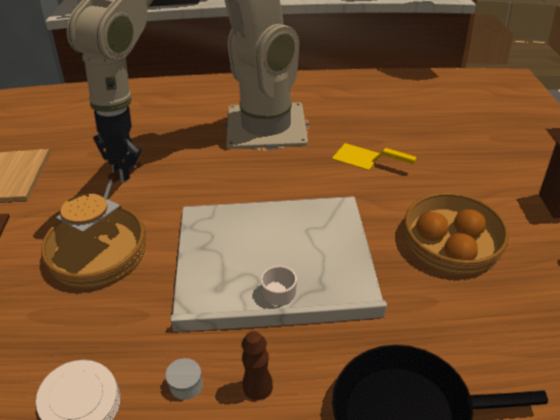

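The picture shows the shortbread sitting squarely on the blade over the empty basket at (83,208). The ramekin has not moved.

```bash
cat > seq.py <<'E'
from h import *
from workcell import get_obs
import sys
# args: list of tipf,tipz,theta waypoints(rows); all from now; calls chain assuming commanded reached
def run(rows,p=None,R=None,psi=None):
    o=get_obs();p=o["position"] if p is None else p;R=Ro.from_quat(o["ee_rot"]) if R is None else R
    x=R.as_matrix()[:,0];psi=np.arctan2(x[1],x[0]) if psi is None else psi;u=np.array([np.cos(psi),np.sin(psi),0])
    tl=np.array([.161,0,.0485]);t0=p+R.apply(tl);P0,R0=p,R
    for i,(f,z,th) in enumerate(rows):
        Rn=tool(psi,th);t=t0+u*f;t[2]=z;pn=t-Rn.apply(tl)
        print(np.round(np.r_[R0.inv().apply(pn-P0),(R0.inv()*Rn).as_rotvec()],4).tolist())
        if i%5==4: P0,R0=pn,Rn;print("--",pn.round(3))
E
python3 - <<'E'
from seq import *
run([(0,.126,-.09),(0,.120,-.06),(0,.112,-.03),(0,.102,0),(0,.092,.03),
(0,.082,.06),(0,.072,.09),(0,.062,.12),(0,.052,.15),(0,.042,.17),
(0,.034,.19),(0,.027,.2),(0,.021,.21),(0,.017,.22),(0,.014,.22)])
E
```

```text
[0.0003, -0.0, 0.0002, -0.0001, -0.0101, 0.0]
[0.0013, -0.0, 0.0014, -0.0001, -0.0401, 0.0]
[0.0022, -0.0, 0.0046, -0.0001, -0.0701, 0.0]
[0.0031, -0.0, 0.0099, -0.0001, -0.1001, 0.0]
[0.0041, -0.0, 0.0152, -0.0001, -0.1301, 0.0]
-- [ 0.421 -0.334  0.145]
[0.0018, -0.0, 0.0052, 0.0, -0.03, 0.0]
[0.0038, 0.0, 0.0104, 0.0, -0.06, 0.0]
[0.0059, 0.0, 0.0157, 0.0, -0.09, 0.0]
[0.0082, -0.0, 0.0211, 0.0, -0.12, 0.0]
[0.0098, -0.0, 0.028, 0.0, -0.14, 0.0]
-- [ 0.428 -0.34   0.117]
[0.0024, -0.0, 0.0047, 0.0, -0.02, 0.0]
[0.0041, -0.0, 0.01, -0.0, -0.03, 0.0]
[0.0056, -0.0, 0.0143, 0.0, -0.04, 0.0]
[0.0069, 0.0, 0.0167, 0.0, -0.05, 0.0]
[0.0074, 0.0, 0.0196, 0.0, -0.05, 0.0]
-- [ 0.431 -0.342  0.096]
```

Call:
jog_arm:
  increments:
    - [0.0003,0,0.0002,0,-0.01,0,-1]
    - [0.0013,0,0.0014,0,-0.04,0,-1]
    - [0.0022,0,0.0046,0,-0.07,0,-1]
    - [0.0031,0,0.0099,0,-0.1,0,-1]
    - [0.0041,0,0.0152,0,-0.13,0,-1]

```text
clock: 15.75
position: [0.4207, -0.3349, 0.1454]
ee_rot: [0.954, -0.3, -0.015, -0.005]
ft_force: [-0.2, 0.6, -2.2]
grip_width: 0.192
grasp_force: 78.4
```

Call:
jog_arm:
  increments:
    - [0.0018,0,0.0052,0,-0.03,0,-1]
    - [0.0038,0,0.0104,0,-0.06,0,-1]
    - [0.0059,0,0.0157,0,-0.09,0,-1]
    - [0.0082,0,0.0211,0,-0.12,0,-1]
    - [0.0098,0,0.028,0,-0.14,0,-1]

```text
clock: 16.17
position: [0.4284, -0.3403, 0.1168]
ee_rot: [0.951, -0.299, -0.081, -0.026]
ft_force: [-0.5, -1.0, -2.9]
grip_width: 0.194
grasp_force: 78.4
```

Call:
jog_arm:
  increments:
    - [0.0024,0,0.0047,0,-0.02,0,-1]
    - [0.0041,0,0.01,0,-0.03,0,-1]
    - [0.0056,0,0.0143,0,-0.04,0,-1]
    - [0.0069,0,0.0167,0,-0.05,0,-1]
    - [0.0074,0,0.0196,0,-0.05,0,-1]

```text
clock: 16.58
position: [0.4309, -0.3427, 0.0961]
ee_rot: [0.948, -0.298, -0.105, -0.033]
ft_force: [0.8, 0.4, -1.9]
grip_width: 0.191
grasp_force: 78.4
```

```bash
python3 b.py 10 .018; python3 - <<'E'
from seq import *
run([(0,.013,.24),(0,.012,.27),(0,.011,.30),(0,.010,.33),(0,.009,.36),
(0,.009,.39),(0,.009,.42),(0,.009,.44),(0,.009,.46),(0,.009,.46)])
E
```

```text
[ 0.4309 -0.3427  0.0961] [[0.8, -0.573, -0.179], [-0.559, -0.82, 0.125], [-0.219, 0.0, -0.976]] [ 0.8  0.4 -1.9] [ 0.79  0.48 -0.26  1.64  0.11  1.26 -1.67]
tip [ 0.551  -0.4266  0.0136]
scene 821 [ 0.5254 -0.396   0.0336] [ 526.4 -396.6   71.5   98.5   24.6] z 0.02 0.033 0.049 slope [-0.182  0.127]
side 262 [ 0.5205 -0.3899  0.0337] [ 522.7 -393.5   67.1   97.8   29.5] z 0.02 0.0336 0.048 slope [-0.198  0.111]
[0.0011, 0.0, -0.0026, 0.0001, -0.0197, -0.0]
[0.0029, 0.0, -0.0064, 0.0001, -0.0497, -0.0]
[0.0049, 0.0, -0.0102, 0.0001, -0.0797, -0.0]
[0.0071, 0.0, -0.0139, 0.0001, -0.1097, -0.0]
[0.0093, 0.0, -0.0175, 0.0001, -0.1397, -0.0]
-- [ 0.441 -0.35   0.111]
[0.0015, 0.0, -0.0048, -0.0, -0.03, -0.0]
[0.0032, -0.0, -0.0096, -0.0, -0.06, 0.0]
[0.0044, 0.0, -0.0127, 0.0, -0.08, -0.0]
[0.0056, 0.0, -0.0158, 0.0, -0.1, -0.0]
[0.0056, 0.0, -0.0158, 0.0, -0.1, -0.0]
-- [ 0.45  -0.356  0.124]
```

Call:
jog_arm:
  increments:
    - [0.0011,0,-0.0026,0,-0.02,0,-1]
    - [0.0029,0,-0.0064,0,-0.05,0,-1]
    - [0.0049,0,-0.0102,0,-0.08,0,-1]
    - [0.0071,0,-0.0139,0,-0.11,0,-1]
    - [0.0093,0,-0.0175,0,-0.14,0,-1]

```text
clock: 17.1
position: [0.4416, -0.3502, 0.1123]
ee_rot: [0.938, -0.295, -0.171, -0.054]
ft_force: [0.5, -0.3, -2.6]
grip_width: 0.197
grasp_force: 78.4
```

Call:
jog_arm:
  increments:
    - [0.0015,0,-0.0048,0,-0.03,0,-1]
    - [0.0032,0,-0.0096,0,-0.06,0,-1]
    - [0.0044,0,-0.0127,0,-0.08,0,-1]
    - [0.0056,0,-0.0158,0,-0.1,0,-1]
    - [0.0056,0,-0.0158,0,-0.1,0,-1]

```text
clock: 17.52
position: [0.4508, -0.3565, 0.1246]
ee_rot: [0.929, -0.292, -0.217, -0.068]
ft_force: [0.5, -0.6, -2.5]
grip_width: 0.196
grasp_force: 78.5
```

```bash
python3 b.py 11 .018
```

```text
[ 0.4508 -0.3565  0.1246] [[0.735, -0.573, -0.364], [-0.513, -0.82, 0.254], [-0.444, 0.0, -0.896]] [ 0.5 -0.6 -2.5] [ 0.75  0.66 -0.23  1.35  0.11  1.61 -1.67]
tip [ 0.5514 -0.4268  0.0097]
scene 547 [ 0.5401 -0.3974  0.0353] [ 541.5 -398.1   51.8   92.7   20.5] z 0.018 0.034 0.062 slope [-0.393  0.282]
side 129 [ 0.5249 -0.3831  0.0426] [ 530.4 -392.6   58.5   93.    41.9] z 0.02 0.0436 0.065 slope [-0.426  0.215]
```

View pics/scene11.png

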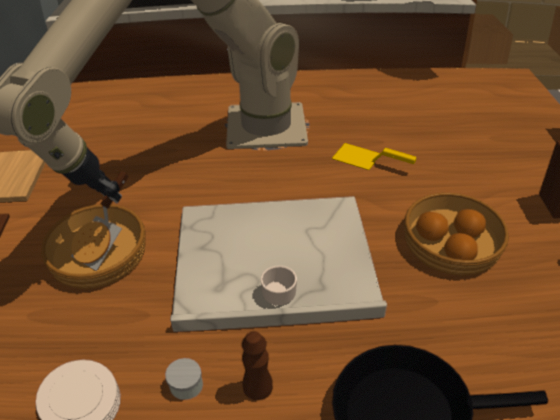

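```bash
cat > bt.py <<'E'
from h import *
from workcell import get_obs
import sys
o=get_obs();R=Ro.from_quat(o["ee_rot"]).as_matrix();t=sys.argv[1]
for n in("scene","side"):
    c=dict(np.load(f"{n}{t}.npz"));P=cloud(c);Q=(P-o["position"])@R   # tool frame
    X=Q[:,:,0]-.106;Y=-Q[:,:,1];Z=.0485-Q[:,:,2];hsv=cv2.cvtColor(c["color"],cv2.COLOR_RGB2HSV)
    m=(abs(Z-.014)<.004)&(abs(Y)<.06)&(X>-.06)&(X<.1)&(hsv[:,:,1]>110)&(hsv[:,:,2]>90);m=big(m)
    ol=outline(m);S=np.c_[X[m>0],Y[m>0],Z[m>0]];T=np.c_[X[ol[:,1],ol[:,0]],Y[ol[:,1],ol[:,0]]]
    print(n,len(S),np.percentile(S,[2,50,98],axis=0).round(4).tolist(),"circ",np.round(circ(T),4), "minz world",P[m>0][:,2].min().round(4))
E
python3 bt.py 11
```

```text
scene 808 [[-0.0354, -0.0452, 0.0101], [0.0087, 0.0018, 0.0122], [0.0523, 0.0448, 0.0158]] circ [0.0066 0.0001 0.0459] minz world 0.0176
side 93 [[-0.0446, -0.0268, 0.0101], [0.0093, 0.0104, 0.0108], [0.0521, 0.0425, 0.012]] circ [0.004  0.0027 0.0414] minz world 0.0176
```

The picture shows the turner tipped steeply inside the basket with the shortbread at (90,240) still held on the blade by friction. I'll tip it further until it slides.

```bash
python3 - <<'E'
from seq import *
run([(0,.009,.48),(0,.008,.50),(0,.008,.52),(0,.008,.54),(0,.008,.56),
(0,.008,.58),(0,.008,.6),(0,.008,.62),(0,.008,.64),(0,.008,.64)])
E
```

```text
[0.0013, 0.0, -0.0029, 0.0001, -0.0214, -0.0]
[0.0028, 0.0, -0.0052, 0.0001, -0.0414, -0.0]
[0.004, 0.0, -0.0084, 0.0001, -0.0614, -0.0]
[0.0052, 0.0, -0.0115, 0.0001, -0.0814, -0.0]
[0.0064, 0.0, -0.0146, 0.0001, -0.1014, -0.0]
-- [ 0.46  -0.363  0.135]
[0.001, -0.0, -0.0032, 0.0, -0.02, -0.0]
[0.0021, -0.0, -0.0064, 0.0, -0.04, -0.0]
[0.0032, 0.0, -0.0096, 0.0, -0.06, -0.0]
[0.0044, 0.0, -0.0127, 0.0, -0.08, -0.0]
[0.0044, 0.0, -0.0127, 0.0, -0.08, -0.0]
-- [ 0.469 -0.369  0.143]
```

Call:
jog_arm:
  increments:
    - [0.0013,0,-0.0029,0,-0.021,0,-1]
    - [0.0028,0,-0.0052,0,-0.041,0,-1]
    - [0.004,0,-0.0084,0,-0.061,0,-1]
    - [0.0052,0,-0.0115,0,-0.081,0,-1]
    - [0.0064,0,-0.0146,0,-0.101,0,-1]

```text
clock: 18.03
position: [0.4601, -0.3632, 0.1351]
ee_rot: [0.917, -0.289, -0.264, -0.083]
ft_force: [-0.1, 1.0, -1.5]
grip_width: 0.195
grasp_force: 78.5
```

```bash
python3 b.py 12 .018; python3 bt.py 12
```

```text
[ 0.4601 -0.3632  0.1351] [[0.694, -0.573, -0.436], [-0.485, -0.82, 0.304], [-0.532, 0.0, -0.847]] [-0.1  1.  -1.5] [ 0.73  0.75 -0.22  1.22  0.1   1.75 -1.67]
tip [ 0.5507 -0.4265  0.0084]
scene 455 [ 0.5413 -0.3914  0.0396] [ 542.6 -394.2   47.6   86.8   31.2] z 0.018 0.0376 0.067 slope [-0.511  0.346]
side 84 [ 0.5222 -0.3748  0.0509] [ 532.9 -389.1   54.3   80.8   55.3] z 0.019 0.0524 0.068 slope [-0.49   0.253]
scene 827 [[-0.0365, -0.0477, 0.0101], [0.0067, 0.003, 0.0124], [0.0525, 0.0436, 0.0159]] circ [ 0.0094 -0.0034  0.0432] minz world 0.0167
side 137 [[-0.0353, -0.0518, 0.0103], [0.0805, 0.0093, 0.0125], [0.0919, 0.0574, 0.0179]] circ [0.0347 0.0013 0.0625] minz world -0.0
```

Call:
jog_arm:
  increments:
    - [0.001,0,-0.0032,0,-0.02,0,-1]
    - [0.0021,0,-0.0064,0,-0.04,0,-1]
    - [0.0032,0,-0.0096,0,-0.06,0,-1]
    - [0.0044,0,-0.0127,0,-0.08,0,-1]
    - [0.0044,0,-0.0127,0,-0.08,0,-1]

```text
clock: 18.55
position: [0.4688, -0.3691, 0.1431]
ee_rot: [0.905, -0.285, -0.301, -0.095]
ft_force: [-0.8, 1.0, 2.1]
grip_width: 0.195
grasp_force: 78.8
```

```bash
python3 b.py 13 .018; python3 bt.py 13;python3 - <<'E'
from seq import *
run([(0,.008,.66),(0,.008,.68),(0,.008,.7),(0,.008,.71),(0,.008,.71)])
E
```

```text
[ 0.4688 -0.3691  0.1431] [[0.657, -0.573, -0.49], [-0.459, -0.82, 0.342], [-0.598, -0.0, -0.801]] [-0.8  1.   2.1] [ 0.71  0.82 -0.21  1.1   0.1   1.87 -1.67]
tip [ 0.5508 -0.4264  0.0079]
scene 381 [ 0.5466 -0.3887  0.0418] [ 545.  -386.3   35.8   78.3   60. ] z 0.018 0.0419 0.067 slope [-0.565  0.385]
side 69 [ 0.5294 -0.3749  0.0515] [ 533.1 -373.8   59.8   17.8    3.4] z 0.028 0.0534 0.067 slope [-0.614  0.653]
scene 886 [[-0.0234, -0.0463, 0.0101], [0.0216, 0.0036, 0.0126], [0.0801, 0.0437, 0.0165]] circ [ 0.0235 -0.0017  0.046 ] minz world 0.0025
side 66 [[-0.0286, -0.0467, 0.0101], [0.0806, 0.026, 0.0151], [0.0895, 0.0597, 0.0178]] circ [0.0346 0.0053 0.058 ] minz world -0.0004
[0.0011, 0.0, -0.0032, 0.0001, -0.0205, -0.0]
[0.0022, 0.0, -0.0064, 0.0001, -0.0405, -0.0]
[0.0033, 0.0, -0.0096, 0.0001, -0.0605, -0.0]
[0.0039, 0.0, -0.0111, 0.0001, -0.0705, -0.0]
[0.0039, 0.0, -0.0111, 0.0001, -0.0705, -0.0]
-- [ 0.477 -0.375  0.15 ]
```

The force reading changed and the shortbread slid about 14 mm forward onto the basket floor, with the blade still under it. I'll hold briefly, then plan the withdrawal.

Call:
jog_arm:
  increments:
    - [0,0,0,0,0,0,-1]
    - [0,0,0,0,0,0,-1]
    - [0,0,0,0,0,0,-1]

```text
clock: 18.9
position: [0.4687, -0.3691, 0.1432]
ee_rot: [0.905, -0.285, -0.3, -0.094]
ft_force: [0.2, 0.9, 0.7]
grip_width: 0.198
grasp_force: 78.7
```

```bash
python3 b.py 14 .014; python3 bt.py 14;python3 - <<'E'
import cv2;a=cv2.imread('pics/scene14.png')[180:300,20:180];b=cv2.imread('pics/side14.png')[80:200,240:400]
cv2.imwrite('pics/c14.png',cv2.resize(cv2.hconcat([a,b]),None,fx=2.5,fy=2.5))
from seq import *
run([(-.004,.011,.64),(-.010,.0155,.64),(-.016,.020,.64),(-.023,.025,.64),(-.030,.030,.64),
(-.036,.033,.64),(-.042,.035,.63),(-.048,.036,.62),(-.054,.036,.61),(-.060,.036,.60),
(-.067,.036,.59),(-.074,.036,.58),(-.081,.035,.57),(-.088,.034,.56),(-.095,.034,.55)])
E
```

```text
[ 0.4687 -0.3691  0.1432] [[0.657, -0.573, -0.49], [-0.459, -0.82, 0.342], [-0.597, 0.0, -0.802]] [0.2 0.9 0.7] [ 0.71  0.82 -0.21  1.1   0.1   1.87 -1.67]
tip [ 0.5508 -0.4265  0.0081]
scene 440 [ 0.5487 -0.3934  0.0388] [ 548.2 -396.9   49.    79.6   37.5] z 0.014 0.0391 0.068 slope [-0.557  0.402]
side 68 [ 0.5301 -0.3751  0.0512] [ 535.8 -376.8   61.3   21.4    3.6] z 0.027 0.052 0.067 slope [-0.59   0.549]
scene 860 [[-0.0241, -0.0458, 0.0101], [0.0194, 0.0036, 0.0128], [0.0644, 0.0435, 0.0164]] circ [ 0.0194 -0.0001  0.0464] minz world 0.0094
side 62 [[-0.0263, -0.0502, 0.0103], [0.0781, 0.029, 0.0148], [0.0895, 0.0568, 0.0176]] circ [0.0345 0.0014 0.0585] minz world 0.0003
[-0.005, 0.0, 0.0001, 0.0001, 0.0005, 0.0]
[-0.0125, 0.0, 0.0001, 0.0001, 0.0005, 0.0]
[-0.02, 0.0, 0.0, 0.0001, 0.0005, 0.0]
[-0.0286, 0.0, 0.0002, 0.0001, 0.0005, 0.0]
[-0.0372, 0.0, 0.0004, 0.0001, 0.0005, 0.0]
-- [ 0.444 -0.352  0.165]
[-0.0066, 0.0, 0.0012, 0.0, 0.0, 0.0]
[-0.0131, -0.0, 0.0048, 0.0, 0.01, -0.0]
[-0.019, 0.0, 0.0092, -0.0, 0.02, 0.0]
[-0.0242, -0.0, 0.0144, 0.0, 0.03, 0.0]
[-0.0295, -0.0, 0.0196, 0.0, 0.04, -0.0]
-- [ 0.415 -0.332  0.167]
[-0.0063, 0.0, 0.0056, 0.0, 0.01, 0.0]
[-0.0125, -0.0, 0.0111, -0.0, 0.02, -0.0]
[-0.0181, 0.0, 0.0175, -0.0, 0.03, -0.0]
[-0.0238, -0.0, 0.0239, 0.0, 0.04, -0.0]
[-0.03, 0.0, 0.0295, -0.0, 0.05, -0.0]
-- [ 0.381 -0.308  0.16 ]
```

View pics/c14.png

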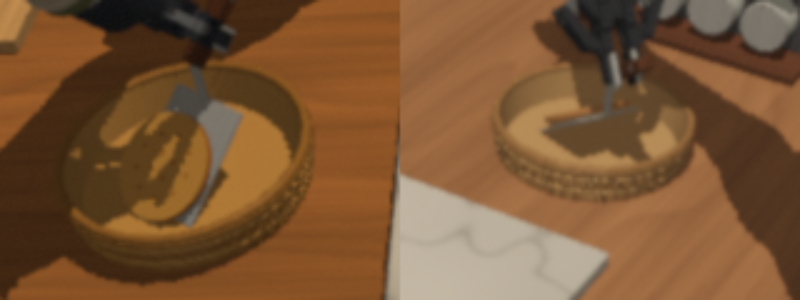

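The crop shows the shortbread tilted, its front edge on the basket floor near (160,215) in the left half, and its back still on the blade. Now I draw the blade back.

Call:
jog_arm:
  increments:
    - [-0.005,0,0,0,0,0,-1]
    - [-0.0125,0,0,0,0,0,-1]
    - [-0.02,0,0,0,0,0,-1]
    - [-0.0286,0,0,0,0,0,-1]
    - [-0.0372,0,0,0,0,0,-1]

```text
clock: 19.42
position: [0.4437, -0.3517, 0.1659]
ee_rot: [0.905, -0.285, -0.3, -0.094]
ft_force: [0.8, -0.0, -2.2]
grip_width: 0.195
grasp_force: 78.5
```

```bash
python3 b.py 15 .014; python3 bt.py 15
```

```text
[ 0.4437 -0.3517  0.1659] [[0.657, -0.573, -0.49], [-0.459, -0.82, 0.342], [-0.598, 0.0, -0.802]] [ 0.8 -0.  -2.2] [ 0.73  0.73 -0.22  1.2   0.09  1.86 -1.67]
tip [ 0.5258 -0.4091  0.0308]
scene 651 [ 0.5469 -0.405   0.0347] [ 550.  -408.3   55.6   89.    19.8] z 0.014 0.0333 0.067 slope [-0.553  0.397]
side 92 [ 0.5231 -0.3801  0.0539] [ 524.  -381.5   78.3   27.8   17.3] z 0.026 0.0564 0.071 slope [-0.608  0.429]
scene 670 [[0.0134, -0.0428, 0.0101], [0.0624, 0.0043, 0.0119], [0.098, 0.0449, 0.0152]] circ [0.0572 0.001  0.0399] minz world 0.0143
side 2 [[0.0095, -0.0048, 0.0102], [0.0101, -0.003, 0.0105], [0.0107, -0.0012, 0.0107]] circ [ 0.002  -0.0058  0.0087] minz world 0.0665
```

Call:
jog_arm:
  increments:
    - [-0.0066,0,0.0012,0,0,0,-1]
    - [-0.0131,0,0.0048,0,0.01,0,-1]
    - [-0.019,0,0.0092,0,0.02,0,-1]
    - [-0.0242,0,0.0144,0,0.03,0,-1]
    - [-0.0295,0,0.0196,0,0.04,0,-1]

```text
clock: 19.93
position: [0.4149, -0.3315, 0.167]
ee_rot: [0.911, -0.287, -0.282, -0.089]
ft_force: [-0.1, 0.3, -2.7]
grip_width: 0.192
grasp_force: 78.5
```

Call:
jog_arm:
  increments:
    - [-0.0063,0,0.0056,0,0.01,0,-1]
    - [-0.0125,0,0.0111,0,0.02,0,-1]
    - [-0.0181,0,0.0175,0,0.03,0,-1]
    - [-0.0238,0,0.0239,0,0.04,0,-1]
    - [-0.03,0,0.0295,0,0.05,0,-1]

```text
clock: 20.35
position: [0.3808, -0.3077, 0.1595]
ee_rot: [0.918, -0.289, -0.259, -0.082]
ft_force: [-0.3, 0.9, -1.5]
grip_width: 0.194
grasp_force: 78.5
```

```bash
python3 b.py 16 .014; python3 - <<'E'
import cv2;a=cv2.imread('pics/scene16.png')[180:300,20:180];b=cv2.imread('pics/side16.png')[80:200,240:400]
cv2.imwrite('pics/c16.png',cv2.resize(cv2.hconcat([a,b]),None,fx=2.5,fy=2.5))
E
```

```text
[ 0.3808 -0.3077  0.1595] [[0.699, -0.573, -0.429], [-0.488, -0.82, 0.3], [-0.523, 0.0, -0.852]] [-0.3  0.9 -1.5] [ 0.77  0.52 -0.24  1.52  0.08  1.67 -1.67]
tip [ 0.4725 -0.3718  0.034 ]
scene 966 [ 0.5258 -0.4064  0.0175] [ 526.2 -405.4   93.2  100.5   41.1] z 0.014 0.0175 0.022 slope [ 0.01  -0.002]
side 417 [ 0.5224 -0.4089  0.0171] [ 515.3 -405.9   97.3  113.5   55.1] z 0.014 0.017 0.034 slope [-0.018  0.016]
```

View pics/c16.png

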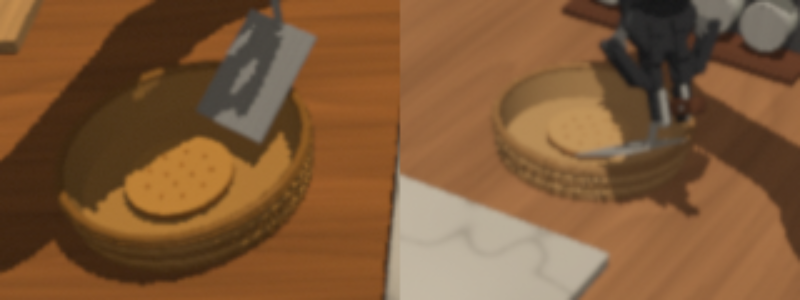

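The crop shows the shortbread lying flat and right way up in the basket at (178,178) in the left half, with the blade clear above it. I raise the turner and bring it back to the slab.

Call:
jog_arm:
  increments:
    - [-0.013,0,-0.021,0,0,0,-1]
    - [-0.029,0,-0.047,0,0,0,-1]
    - [-0.045,0,-0.073,0,0,0,-1]
    - [-0.045,0,-0.073,0,0,0,-1]

```text
clock: 20.78
position: [0.3831, -0.309, 0.251]
ee_rot: [0.919, -0.289, -0.256, -0.08]
ft_force: [0.4, 0.1, -0.5]
grip_width: 0.193
grasp_force: 78.6
```

```bash
cat > path.py <<'E'
from h import *
from workcell import get_obs
from scipy.spatial.transform import Slerp
def go(p,R,ncalls):
    o=get_obs();P0=o["position"];R0=Ro.from_quat(o["ee_rot"]);S=Slerp([0,1],Ro.concatenate([R0,R]));p=np.array(p);print(P0,ncalls)
    for k in range(ncalls):
        a,b=k/ncalls,(k+1)/ncalls;A=S(a);pa=P0+(p-P0)*a;dp=(p-P0)/ncalls
        print(np.round(np.r_[A.inv().apply(dp),(A.inv()*S(b)).as_rotvec()],4).tolist())
E
python3 - <<'E'
from path import *
go([.444,-.06,.15],tool(np.radians(1.3)),3)
E
```

```text
[ 0.38309246 -0.30903227  0.25104414] 3
[-0.0091, -0.0797, 0.0448, -0.0572, 0.175, -0.2056]
[0.0004, -0.083, 0.0393, -0.0572, 0.175, -0.2056]
[0.0111, -0.084, 0.0355, -0.0572, 0.175, -0.2056]
```

Call:
jog_arm:
  increments:
    - [-0.002,-0.02,0.011,-0.014,0.044,-0.051,-1]
    - [-0.0045,-0.04,0.022,-0.029,0.0875,-0.103,-1]
    - [-0.007,-0.06,0.034,-0.043,0.131,-0.154,-1]
    - [-0.009,-0.08,0.045,-0.057,0.175,-0.206,-1]
    - [-0.009,-0.08,0.045,-0.057,0.175,-0.206,-1]

```text
clock: 21.2
position: [0.4025, -0.2195, 0.2113]
ee_rot: [0.965, -0.187, -0.176, -0.056]
ft_force: [0.3, 0.9, -1.2]
grip_width: 0.194
grasp_force: 78.5
```

Call:
jog_arm:
  increments:
    - [0,-0.021,0.01,-0.014,0.044,-0.051,-1]
    - [0,-0.042,0.02,-0.029,0.0875,-0.103,-1]
    - [0,-0.062,0.029,-0.043,0.131,-0.154,-1]
    - [0.0004,-0.083,0.039,-0.057,0.175,-0.206,-1]
    - [0.0004,-0.083,0.039,-0.057,0.175,-0.206,-1]

```text
clock: 21.62
position: [0.4219, -0.1367, 0.178]
ee_rot: [0.992, -0.086, -0.09, -0.03]
ft_force: [0.2, 1.2, -1.8]
grip_width: 0.193
grasp_force: 78.5
```

Call:
jog_arm:
  increments:
    - [0.003,-0.021,0.009,-0.014,0.044,-0.051,-1]
    - [0.0055,-0.042,0.018,-0.029,0.0875,-0.103,-1]
    - [0.008,-0.063,0.027,-0.043,0.131,-0.154,-1]
    - [0.011,-0.084,0.0355,-0.057,0.175,-0.206,-1]
    - [0.011,-0.084,0.0355,-0.057,0.175,-0.206,-1]

```text
clock: 22.03
position: [0.4412, -0.054, 0.1445]
ee_rot: [1.0, 0.016, -0.003, -0.003]
ft_force: [-0.2, -0.4, -1.8]
grip_width: 0.194
grasp_force: 78.6
```

```bash
python3 - <<'E'
from path import *
from workcell import optics
o=get_obs();print(Ro.from_quat(o["ee_rot"]).as_matrix().round(3).tolist())
for n in("scene","side"):
    c=optics.camera(n);P=cloud(c);z=P[:,:,2]
    m=(z>.08)&(z<.13)&(P[:,:,0]>.49)&(P[:,:,0]<.62)&(abs(P[:,:,1]+.06)<.08);m=big(m);Q=P[m>0];M=Q.mean(0);pl=np.linalg.lstsq(np.c_[Q[:,:2]-M[:2],np.ones(len(Q))],Q[:,2],rcond=None)[0]
    print(n,rect(Q),M.round(4),pl.round(4))
go([.444,-.06,.07],tool(np.radians(1.3)),1)
E
```

```text
[[0.999, 0.032, -0.005], [0.032, -0.999, 0.006], [-0.005, -0.006, -1.0]]
scene [548.9 -48.3 116.8  85.1   2.7] [ 0.5507 -0.0482  0.0949] [-0.0214  0.0065  0.0949]
side [547.9 -50.5 115.7  90.6   1.7] [ 0.5481 -0.0483  0.0954] [-0.0216  0.0056  0.0954]
[ 0.4415234  -0.05787739  0.1454419 ] 1
[0.0029, 0.0026, 0.0754, -0.0053, 0.007, 0.002]
```

Call:
jog_arm:
  increments:
    - [0.002,0,0.025,-0.005,0.02,0,-1]
    - [0.002,0,0.05,-0.005,0.02,0,-1]
    - [0.002,0,0.067,-0.005,0.02,0,-1]
    - [0.002,0,0.072,-0.005,0.02,0,-1]
    - [0.002,0,0.073,-0.005,0.02,0,-1]

```text
clock: 22.55
position: [0.4428, -0.0586, 0.0716]
ee_rot: [1.0, 0.011, 0.006, -0.001]
ft_force: [-0.8, 0.8, -1.0]
grip_width: 0.196
grasp_force: 78.4
```

Call:
jog_arm:
  increments:
    - [0,0,0.0005,0,0,0,-1]
    - [0,0,0.001,0,0,0,-1]
    - [0,0,0.0015,0,0,0,-1]
    - [0,0,0.002,0,0,0,-1]
    - [0,0,0.002,0,0,0,-1]

```text
clock: 22.97
position: [0.4437, -0.0579, 0.0709]
ee_rot: [1.0, 0.012, 0.008, -0.0]
ft_force: [-0.1, 0.1, -1.1]
grip_width: 0.196
grasp_force: 78.4
```

Not in contact yet, so I lower a little more.

Call:
jog_arm:
  increments:
    - [0,0,0.0005,0,0,0,-1]
    - [0,0,0.001,0,0,0,-1]
    - [0,0,0.0015,0,0,0,-1]
    - [0,0,0.002,0,0,0,-1]
    - [0,0,0.002,0,0,0,-1]

```text
clock: 23.38
position: [0.4432, -0.0578, 0.0687]
ee_rot: [1.0, 0.012, 0.007, -0.0]
ft_force: [-5.1, -0.1, 8.2]
grip_width: 0.195
grasp_force: 80.0
```

Call:
jog_arm:
  increments:
    - [0,0,0.0003,0,0,0,-1]
    - [0,0,0.0006,0,0,0,-1]
    - [0,0,0.001,0,0,0,-1]

```text
clock: 23.63
position: [0.4428, -0.0579, 0.068]
ee_rot: [1.0, 0.012, 0.006, 0.0]
ft_force: [-14.1, 1.0, 21.1]
grip_width: 0.191
grasp_force: 81.6
```

Call:
jog_arm:
  increments:
    - [0,0,-0.0008,0,0,0,-1]
    - [0,0,-0.0015,0,0,0,-1]
    - [0,0,-0.0015,0,0,0,-0.3]
    - [0,0,-0.0015,0,0,0,0.2]
    - [0,0,-0.0015,0,0,0,0.6]

```text
clock: 24.05
position: [0.4436, -0.0578, 0.069]
ee_rot: [1.0, 0.012, 0.007, -0.0]
ft_force: [0.0, 0.5, 1.0]
grip_width: 0.612
grasp_force: 0.0
```

Call:
jog_arm:
  increments:
    - [0,0,0,0,0,0,0.8]
    - [0,0,0,0,0,0,0.8]
    - [0,0,0,0,0,0,0.8]
    - [0,0,-0.005,0,0,0,0.8]
    - [0,0,-0.015,0,0,0,0.8]

```text
clock: 24.47
position: [0.4425, -0.0577, 0.0836]
ee_rot: [1.0, 0.012, 0.006, -0.001]
ft_force: [0.8, -0.1, -0.1]
grip_width: 0.9
grasp_force: 0.0
```

Call:
jog_arm:
  increments:
    - [0,0,-0.03,0,0,0,0.8]
    - [0,0,-0.06,0,0,0,0.8]
    - [0,0,-0.09,0,0,0,0.8]
    - [0,0,-0.12,0,0,0,0.8]
    - [0,0,-0.12,0,0,0,0.8]

```text
clock: 24.88
position: [0.4441, -0.0578, 0.2104]
ee_rot: [1.0, 0.012, 0.012, 0.001]
ft_force: [1.9, -0.8, 0.3]
grip_width: 0.897
grasp_force: 0.0
```

```bash
python3 - <<'E'
from h import *
from workcell import optics
for n in("scene","side"):
    c=optics.camera(n);P=cloud(c);z=P[:,:,2];hsv=cv2.cvtColor(c["color"],cv2.COLOR_RGB2HSV);cv2.imwrite(f"pics/{n}F.png",c["color"][:,:,::-1])
    Q=P[(abs(P[:,:,0]-.55)<.04)&(abs(P[:,:,1]+.05)<.03)&(z<.05)];M=Q.mean(0);print(n,"blade",M.round(4),np.linalg.lstsq(np.c_[Q[:,:2]-M[:2],np.ones(len(Q))],Q[:,2],rcond=None)[0].round(4))
    m=big((z>.014)&(z<.04)&(np.hypot(P[:,:,0]-.5135,P[:,:,1]+.4005)<.09)&(hsv[:,:,1]>110)&(hsv[:,:,2]>100));print("sb",P[m>0].mean(0).round(4),rect(P[m>0]))
E
```

```text
scene blade [ 0.551  -0.0497  0.0211] [-0.0013  0.0014  0.0211]
sb [ 0.5234 -0.4086  0.0176] [ 521.8 -408.9  100.   100.9   35.8]
side blade [ 0.5494 -0.0498  0.0215] [-0.0059 -0.0009  0.0215]
sb [ 0.5191 -0.4065  0.0169] [ 518.8 -409.3   99.4  103.     6. ]
```

View pics/sceneF.png

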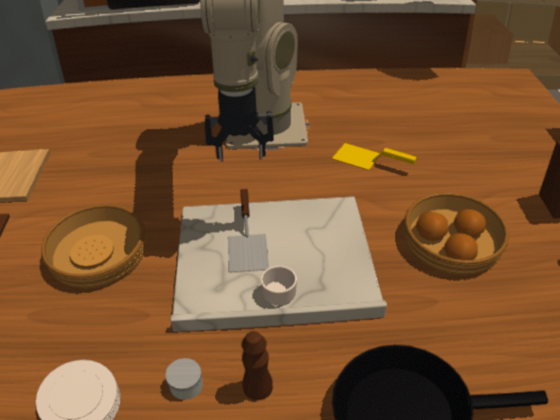

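The shortbread lies flat in the basket at (92,250), and the turner lies flat on the slab at (248,252). The ramekin is in place at (279,286) and the gripper is clear, so I hand in.

```bash
python3 -c "
from workcell import workorder;print(workorder.hand_in())"
```

```text
the job is handed in; nothing more can be done
None
```

I handed the job in at about 25 s on the robot's clock, and no verdict came back: my last measurements show the shortbread flat in the empty basket about 10 mm from its centre, the turner flat on the slab and released, and the ramekin unmoved.

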